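# Refit the grille of a downdraft sanding box

## Task

The wooden slatted grille has been left leaning in the bay of the downdraft sanding box. Slide it along until its lower edge is hooked under the metal lip at the fan end, then press its raised end down until the grille lies flat in the bay and the spring catch has snapped over its edge. Leave the other things on the bench where they are, and let go.

Things in the scene. Friction and masses are not known exactly. Their poses are not given: they have to be found in the camera images.
- sanding_box: Grey downdraft sanding box, fixed, black fan housing at one end (x from 120 mm, 115 mm high). Origin: on the bench under the centre of the open bay; +x points to the lip and fan, z up. The bay is 204 mm long (x -102 to 102) and 248 mm wide (y -124 to 124), with a seat ledge 55 mm above the bench. Side walls 15 mm thick, tops 85 mm above the bench.
- lip_edge (a point): Middle of the lower inner edge of the aluminium retaining lip at the bay's +x end, 77 mm above the bench. The lip overhangs the bay by 16 mm, from here (box x 86 mm) to the end wall (x 102 mm), over the full width; top 83 mm above the bench. Axes as the box.
- near_rim (a point): Middle of the inner top edge of the near wall, the wall opposite the lip: box x -102 mm, 85 mm above the bench. The wall is 18 mm thick (x -120 to -102 mm). Axes as the box.
- grille_center (a point): Centre (half-way up) of the loose plywood grille, 200 (x) by 220 (y) by 14 mm, about 0.45 kg, open gaps between slats. +x end goes under the lip; z is its upper face's normal. Starts tilted, +x end on the ledge, -x end leaning on the near wall's top. Fully home: 62 mm above the bench, within 4 mm of box x = 0; the 14 mm sideways play either way does not matter.
- grille_lead (a point): Middle of the grille's +x end face, half-way up, 100 mm from its centre; that end's rail is 30 mm wide. It starts 25 to 50 mm short of the end wall.
- grille_trail (a point): Middle of the grille's -x end face, half-way up, 100 mm from its centre. This raised end sticks out past the near wall at the start; pushing its edge towards the lip slides the grille in (a few N), until it stops at the end wall. Its rail is solid, 45 mm wide (x -100 to -55 mm of the grille): press it down there.
- catch (a joint): Spring catch amid the near wall: 40 mm wide steel nose, 8 mm into the bay, sloped above, flat underside 71 mm above the bench. 0 = sprung out, up to 0.008 m as the grille's edge pushes it back, then 0 again over its top. The grille's end rests on the slope until pressed with about 8 to 20 N; press 25 to 40 mm in from its end, clear of the nose. Its black knob sticks out 18 mm, below the rim.
- sanding_block: Leave alone: sanding block, cork with a black top, 70 x 110 x 31 mm, lying on the bench before the near wall of the box; origin at its underside.
- offcut: Leave alone: piece of wood, 50 x 130 x 22 mm, lying on the bench before the near wall of the box; origin at its underside.
- glue: Leave alone: white glue bottle, diameter 60 mm, 170 mm tall, standing beside the box; origin at its underside.
- sander: Leave alone: round electric sander, about 125 mm wide, 142 mm tall; origin at its underside.
- screw_jar: Leave alone: glass jar, diameter 70 mm, 80 mm tall; origin at its underside.
- tape_measure: Leave alone: tape measure, 70 x 35 x 65 mm; origin at its underside.
- chisel_driver: Leave alone: wooden-handled screwdriver lying on the bench; origin at its underside.

How it is judged:
By the outcome, as a careful person would: the job done as asked, in the order asked, and still so for the second after the job is handed in, with the robot touching nothing.
It also fails if it takes over 38 s, if anything falls off the work surface, if the arm or the gripper's body presses on something with over 40 N, if the wrist force passes 120 N, or if a joint passes its speed limit or range.

## Robot

A 7-joint arm with a two-finger parallel gripper is mounted at the origin on the work surface. World frame = base frame: x ahead of the robot, y to its left, z up, the work surface at z = 0. Lengths are in m, angles in rad, forces in N, time in s.
With the tool pointing down it reaches from about 0.4 to 0.75 m from the base axis. Payload 19.5 kg.
Tool frame: the origin (TCP) lies between the finger pads; the fingertips stand 22 mm ahead of it and the grasp point (between the pads) lies 3 mm ahead of it; z points along the fingers, y is the line along which they close (so a half turn about z gives the same grasp; the last joint's range is limited). The gripper opens to 85 mm and grips with 20 to 120 N. Pads are 22 mm wide; open, the fingers measure 114 mm over their backs; the gripper's body (76 mm by 85 mm) begins 54 mm behind the grasp point. The pads swing forward as they close: fully open they stand 13 mm farther back than shut.
Start: joints at [1.114, 0.707, -0.028, 1.485, 0.022, 0.951, -0.075], TCP at [0.232, -0.526, 0.253] pointing down, gripper open.
Joint ranges: [-2.71, 2.71], [-0.32, 2.16], [-1.57, 1.52], [0, 2.45], [-1.46, 4.6], [0, 2.02], [-2.83, 2.83]. Speed limits (rad/s): [1.89, 1.89, 2.57, 2.57, 3.01, 3.01, 3.01].

## Interface

Orientations are given as a rotation vector (axis times angle).
In Python, from cell import * gives the robot as it stands.
- The arm moves only by the tool arm_command, never from a script. Its argument "moves" is a list of rows, each an object with "twist": the turn, a rotation vector about the tool's x, y, z in degrees, a list of three; "offset": the shift along the tool's x, y, z in m, a list of three; "gripper": the finger opening in m, from 0 to 0.0854. A call has 1 to 12 rows; each row shifts and turns the commanded pose from where the row before left it, along the tool's axes as they then stand; what a row does not reach is not made up. A row lasts 1/10 s, in which the tool goes at most 50 mm and 8.59 degrees, less where a joint would pass 70% of its speed; a pose out of reach is approached as far as the arm can. A call with a gripper value outside its range is refused whole. The fingers move at their own pace and stop on an object; "grip_force" is the grip in N (left out, the last holds). Time passes only in rows, so rows that do not move let the fingers close. It gives the time, the measured TCP pose, the force, the opening and the grip force at its end, in the units of the state.
- observe(): the state, without advancing time (a new reading comes with each control period).
- snapshot(name): name is "side" or "top" or "wrist"; returns a dict with "pixels" (480x640x3 uint8, red, green, blue), "intrinsics" (3x3 intrinsics, pixels), "R" (3x3) and "t" (3): a world point X has camera coordinates R X + t. Camera axes: x right, y down, z forward; pixel columns grow to the right and rows downward; lengths in m; the calibration is good to about 2 mm. A picture is of the moment at which its call begins. There is no depth.
- hand_in(): hands the job in; it is judged then, once.
The state is a dict: "time_s": time; "qpos": joint angles; "dq": joint speeds; "joint_efforts": joint torques, N m; "tcp_pos": TCP position; "tool_rot": TCP orientation; "force": force on the tool from outside, world axes, zero at the start; "torque": the same for the moment, N m; "opening": opening from 0.0 (shut) to 1.0 (fully open); "grip_force": force on a finger pad.
Only numpy, scipy, OpenCV 4.12 (cv2) and the standard library are available. Lean on these libraries where they do the work, as an engineer would, in place of code of your own. Each camera call takes 0.05 s, during which the arm holds its last target. There are 200 camera calls.

## Working session

There is one attempt and no reset: what is moved stays moved. The work goes in short steps, Python scripts to look and compute and a tool call to move; the robot and the scene stay as the last step left them, time stands still between calls to the robot, and variables do not carry over. Pictures are saved under pics/ and viewed, at most 10 in all, crops included, and the job is handed in when it is done.

Besides the shell and the picture viewer there is one more tool, called after "Call:" in YAML: its name, and indented under it one key for each argument. arm_command: Moves the arm, as the interface text tells. Its arguments: {"type":"object","properties":{"moves":{"type":"array","items":{"type":"object","properties":{"twist":{"type":"array","items":{"type":"number"}},"offset":{"type":"array","items":{"type":"number"}},"gripper":{"type":"number"}}}},"grip_force":{"type":"number"}},"required":["moves"]}

```bash
mkdir -p pics; python3 - <<'E'
from cell import *
import cv2,numpy as np,pickle
d={}
for n in("top","side"):
    s=snapshot(n);d[n]=s
    cv2.imwrite(f"pics/{n}0.png",np.array(s["pixels"])[:,:,::-1])
    print(n,np.round(s["intrinsics"],1).tolist(),np.round(s["R"],3).tolist(),np.round(s["t"],3).tolist())
pickle.dump(d,open("d.pkl","wb"))
o=observe();print(o["time_s"],o["tcp_pos"],o["tool_rot"],o["force"])
E
```

```text
top [[527.8, 0.0, 328.9], [0.0, 527.8, 240.5], [0.0, 0.0, 1.0]] [[-0.006, -1.0, -0.02], [-0.989, 0.009, -0.145], [0.145, 0.019, -0.989]] [0.037, 0.587, 1.585]
side [[472.4, 0.0, 311.9], [0.0, 472.4, 239.3], [0.0, 0.0, 1.0]] [[-0.785, -0.619, -0.005], [-0.483, 0.618, -0.62], [0.387, -0.484, -0.785]] [0.479, 0.323, 1.062]
0.1 [ 0.23161383 -0.52606359  0.25288879] [-3.07336419e+00 -6.46609427e-01  4.00855473e-04] [-0.62339927 -0.64368707 -0.11237601]
```

View pics/top0.png

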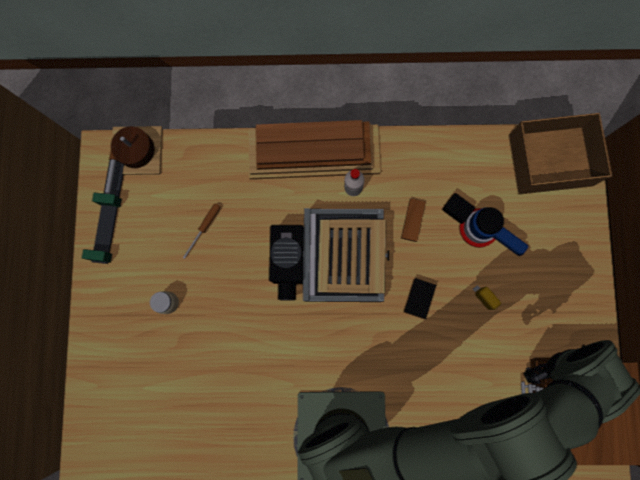

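View pics/side0.png

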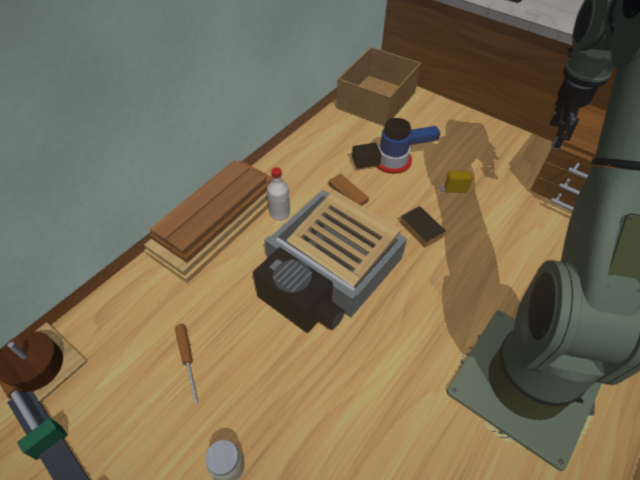

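The fan end of the box faces image-left (world +y), and the grille's raised end is at the right (about px 385,255 in the top view). I'll enlarge both views to read the corners.

```bash
python3 - <<'E'
import cv2,pickle
d=pickle.load(open("d.pkl","rb"))
def crop(n,x,y,w,h,f,out):
    c=d[n]["pixels"][y:y+h,x:x+w,::-1]
    cv2.imwrite(out,cv2.resize(c,None,fx=f,fy=f,interpolation=cv2.INTER_CUBIC))
crop("top",260,190,133,120,6,"pics/topc.png")
crop("side",250,180,160,120,5,"pics/sidec.png")
E
```

```text
(no output)
```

View pics/topc.png

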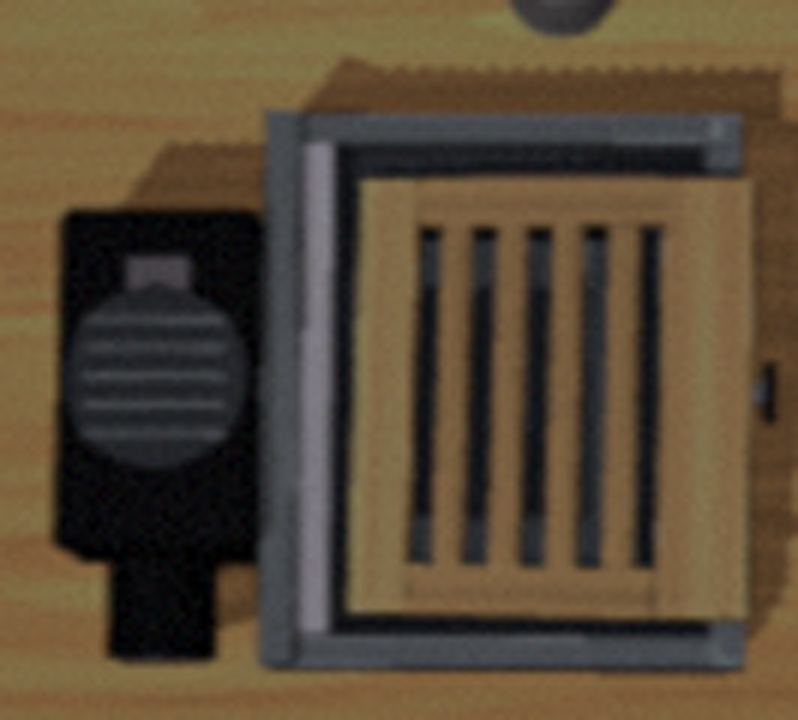

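View pics/sidec.png

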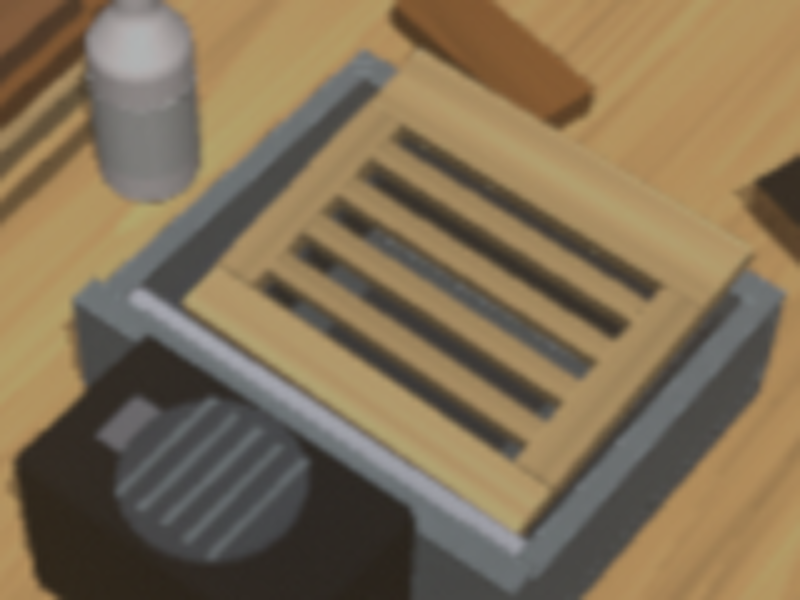

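The top crop shows the grille's top corners at (358,180), (752,178), (748,617), (345,612) and the box wall corners at (747,113), (745,668), (268,112), (262,668). The side crop shows the grille at (185,300), (415,50), (752,250), (523,532). I'll fit both poses from these.

```bash
cat > fit.py <<'E'
import numpy as np,pickle
from scipy.optimize import least_squares
from scipy.spatial.transform import Rotation as Ro
d=pickle.load(open("d.pkl","rb"))
def proj(n,X):
    s=d[n];c=X@np.array(s["R"]).T+s["t"];p=c@np.array(s["intrinsics"]).T
    return p[:,:2]/p[:,2:]
def px(l,f,o): return (np.array(l)+.5)/f-.5+o
T=lambda l:px(l,6,[260,190]); S=lambda l:px(l,5,[250,180])
B=np.array([[-120,-139,85],[-120,139,85],[86,-124,83],[86,124,83]])/1e3
bt=T([[747,113],[745,668],[333,142],[328,632]]); bs=S([[365,53],[783,293]])
def Bw(p,X): return Ro.from_euler('z',p[2]).apply(X)+[p[0],p[1],0]
fb=lambda p:np.r_[(proj("top",Bw(p,B))-bt).ravel(),(proj("side",Bw(p,B[:2]))-bs).ravel()]
rb=least_squares(fb,[.6,0,1.57]);b=rb.x
print("box",b.round(4),np.degrees(b[2]).round(2),rb.fun.round(1))
G=np.array([[100,-110,7],[-100,-110,7],[-100,110,7],[100,110,7]])/1e3
gt=T([[358,180],[752,178],[748,617],[345,612]]); gs=S([[185,300],[415,50],[752,250],[523,532]])
# in box frame: x,y,z,yaw,tilt
def Gb(p,X): return Ro.from_euler('ZY',[p[3],p[4]]).apply(X)+p[:3]
fg=lambda p:np.r_[(proj("top",Bw(b,Gb(p,G)))-gt).ravel(),(proj("side",Bw(b,Gb(p,G)))-gs).ravel()]
rg=least_squares(fg,[-.03,0,.08,0,.1]);g=rg.x
print("grille in box",g.round(4),rg.fun.round(1))
for nm,q in(("lead",[.1,0,0]),("trail",[-.1,0,0]),("trailtop",[-.1,0,.007]),("trailbot",[-.1,0,-.007])):
    print(nm,Gb(g,np.array([q]))[0].round(4),Bw(b,Gb(g,np.array([q])))[0].round(4))
E
python3 fit.py
```

```text
box [ 0.5413 -0.0111  1.5526] 88.96 [-0.7 -0.  -0.1 -0.1  0.2 -0.4 -0.3  0.1 -0.3 -0.9  0.9  0.1]
grille in box [-0.0244  0.0051  0.081  -0.0095  0.1436] [-0.2 -0.2  0.1 -0.5  0.3  0.3  0.2  0.3 -1.   0.5  0.6  0.3  0.8 -0.2
 -0.5 -0.2]
lead [0.0746 0.0041 0.0666] [0.5385 0.0635 0.0666]
trail [-0.1234  0.006   0.0953] [ 0.533  -0.1343  0.0953]
trailtop [-0.1224  0.006   0.1022] [ 0.5331 -0.1333  0.1022]
trailbot [-0.1244  0.006   0.0883] [ 0.533  -0.1353  0.0883]
```

Call:
arm_command:
  moves:
    - {"twist": [0,0,-8.15],"gripper": 0}
    - {"twist": [0,0,-8.15],"gripper": 0}
    - {"twist": [0,0,-8.15],"gripper": 0}
    - {"twist": [0,0,-8.15],"gripper": 0}
    - {"twist": [0,0,-8.15],"gripper": 0}
    - {"twist": [0,0,-8.15],"gripper": 0}
    - {"twist": [0,0,-8.15],"gripper": 0}
    - {"twist": [0,0,-8.15],"gripper": 0}

```text
invalid input
```

```bash
cat > go.py <<'E'
from cell import *
import numpy as np,sys
from scipy.spatial.transform import Rotation as Ro
o=observe();R=Ro.from_rotvec(o["tool_rot"])
print(round(o["time_s"],2),"tcp",np.round(o["tcp_pos"],4),"F",np.round(o["force"],1),"open",round(float(o["opening"]),2),"q",np.round(o["qpos"],2))
print("axes x,y,z",R.as_matrix().T.round(3).tolist())
if len(sys.argv)>3: print("tool offset",R.inv().apply(np.array(sys.argv[1:4],float)-o["tcp_pos"]).round(4))
E
python3 go.py 0.534 -0.175 0.18
```

```text
0.1 tcp [ 0.2316 -0.5261  0.2529] F [-0.6 -0.6 -0.1] open 1.0 q [ 1.11  0.71 -0.03  1.48  0.02  0.95 -0.08]
axes x,y,z [[0.915, 0.403, -0.0], [0.403, -0.915, -0.001], [-0.0, 0.001, -1.0]]
tool offset [ 0.4182 -0.1994  0.0731]
```

Probably every field is needed in each row.

Call:
arm_command:
  moves:
    - {"twist": [0,0,-8.15],"offset": [0,0,0],"gripper": 0}
    - {"twist": [0,0,-8.15],"offset": [0,0,0],"gripper": 0}
    - {"twist": [0,0,-8.15],"offset": [0,0,0],"gripper": 0}
    - {"twist": [0,0,-8.15],"offset": [0,0,0],"gripper": 0}
    - {"twist": [0,0,-8.15],"offset": [0,0,0],"gripper": 0}
    - {"twist": [0,0,-8.15],"offset": [0,0,0],"gripper": 0}
    - {"twist": [0,0,-8.15],"offset": [0,0,0],"gripper": 0}
    - {"twist": [0,0,-8.15],"offset": [0,0,0],"gripper": 0}
  grip_force: 20

```text
time_s: 0.9
tcp_pos: [0.2316, -0.5261, 0.2531]
tool_rot: [-2.235, -2.207, -0.0]
force: [-0.4, -0.1, -0.2]
opening: 0.0
grip_force: 0.0
```

```bash
python3 go.py 0.534 -0.175 0.18
```

```text
0.9 tcp [ 0.2316 -0.5261  0.2531] F [-0.4 -0.1 -0.2] open 0.0 q [ 1.28  0.72 -0.37  1.48  0.29  0.99  0.83]
axes x,y,z [[0.012, 1.0, 0.0], [1.0, -0.012, -0.0], [-0.0, 0.0, -1.0]]
tool offset [0.3548 0.2981 0.0732]
```

Call:
arm_command:
  moves:
    - {"twist": [0,0,0],"offset": [0.035,0.03,0],"gripper": 0}
    - {"twist": [0,0,0],"offset": [0.035,0.03,0],"gripper": 0}
    - {"twist": [0,0,0],"offset": [0.035,0.03,0],"gripper": 0}
    - {"twist": [0,0,0],"offset": [0.035,0.03,0],"gripper": 0}
    - {"twist": [0,0,0],"offset": [0.035,0.03,0],"gripper": 0}
    - {"twist": [0,0,0],"offset": [0.035,0.03,0],"gripper": 0}
    - {"twist": [0,0,0],"offset": [0.035,0.03,0],"gripper": 0}
    - {"twist": [0,0,0],"offset": [0.035,0.03,0],"gripper": 0}
    - {"twist": [0,0,0],"offset": [0.035,0.03,0.03],"gripper": 0}
    - {"twist": [0,0,0],"offset": [0.035,0.03,0.03],"gripper": 0}
    - {"twist": [0,0,0],"offset": [0,0,0],"gripper": 0}

```text
time_s: 2.0
tcp_pos: [0.5342, -0.1823, 0.1955]
tool_rot: [-2.231, -2.205, -0.001]
force: [0.0, -0.8, 1.3]
opening: 0.002
grip_force: 0.0
```

```bash
python3 go.py 0.534 -0.17 0.116
```

```text
2.0 tcp [ 0.5342 -0.1823  0.1955] F [ 0.  -0.8  1.3] open 0.0 q [ 0.42  0.77 -0.28  1.59  0.26  0.82  0.02]
axes x,y,z [[0.011, 1.0, 0.004], [1.0, -0.011, -0.003], [-0.003, 0.004, -1.0]]
tool offset [ 0.012  -0.0001  0.0795]
```

Call:
arm_command:
  moves:
    - {"twist": [0,0,0],"offset": [0.004,0,0.03],"gripper": 0}
    - {"twist": [0,0,0],"offset": [0.003,0,0.03],"gripper": 0}
    - {"twist": [0,0,0],"offset": [0,0,0.019],"gripper": 0}
    - {"twist": [0,0,0],"offset": [0,0,0],"gripper": 0}

```text
time_s: 2.4
tcp_pos: [0.5314, -0.1808, 0.1177]
tool_rot: [-2.239, -2.199, 0.003]
force: [0.1, -0.6, 0.9]
opening: -0.001
grip_force: 0.0
```

```bash
python3 go.py; python3 - <<'E'
from cell import *
import cv2,numpy as np,pickle
d=pickle.load(open("d.pkl","rb"))
o=observe();t=np.array(o["tcp_pos"])
from scipy.spatial.transform import Rotation as Ro
tip=t+Ro.from_rotvec(o["tool_rot"]).apply([0,0,.022])
im=[]
for n,(x,y,w,h) in(("side",(300,130,100,140)),("wrist",(120,0,400,480))):
    s=snapshot(n);c=np.array(s["R"])@tip+s["t"];p=np.array(s["intrinsics"])@c;p=p[:2]/p[2]
    print(n,"tip px",p.round(1),"in crop",((p-[x,y])*(560/h)).round(0))
    im.append(cv2.resize(np.ascontiguousarray(s["pixels"][y:y+h,x:x+w,::-1]),None,fx=560/h,fy=560/h,interpolation=cv2.INTER_CUBIC))
cv2.imwrite("pics/pre.png",np.hstack(im)[:,:800]);print([i.shape for i in im])
E
```

```text
2.4 tcp [ 0.5314 -0.1808  0.1177] F [ 0.1 -0.6  0.9] open -0.0 q [ 0.39  0.88 -0.23  1.67  0.31  0.63 -0.03]
axes x,y,z [[0.018, 1.0, 0.001], [1.0, -0.018, -0.004], [-0.004, 0.001, -1.0]]
side tip px [376.  200.6] in crop [304. 282.]
wrist tip px [318.4 309. ] in crop [231. 361.]
[(560, 400, 3), (560, 467, 3)]
```

View pics/pre.png

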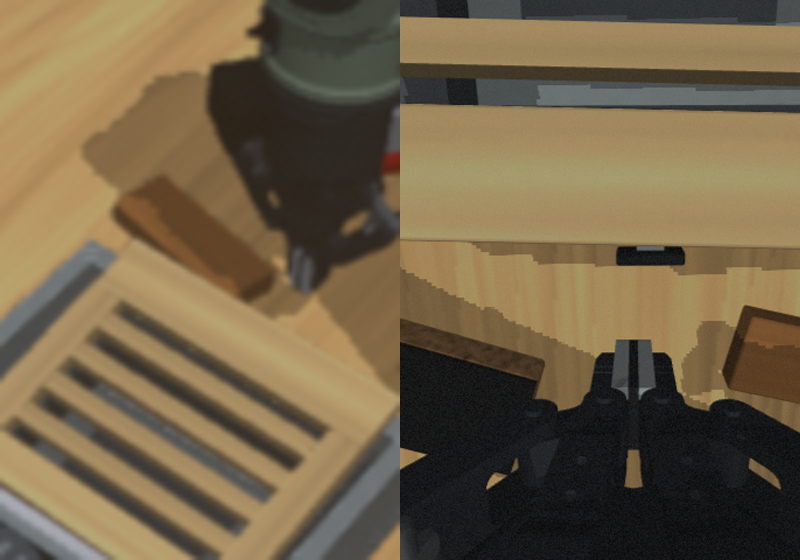

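The tips are where calibration predicts, with the fingers just behind the grille's edge and above the rim. Lowering slightly and approaching.

Call:
arm_command:
  moves:
    - {"twist": [0,0,0],"offset": [0.014,0,0.0025],"gripper": 0}
    - {"twist": [0,0,0],"offset": [0.012,0,0.0025],"gripper": 0}
    - {"twist": [0,0,0],"offset": [0,0,0],"gripper": 0}
    - {"twist": [0,0,0],"offset": [0.004,0,0],"gripper": 0}
    - {"twist": [0,0,0],"offset": [0.004,0,0],"gripper": 0}
    - {"twist": [0,0,0],"offset": [0.004,0,0],"gripper": 0}
    - {"twist": [0,0,0],"offset": [0,0,0],"gripper": 0}

```text
time_s: 3.2
tcp_pos: [0.5333, -0.1425, 0.1148]
tool_rot: [-2.241, -2.202, -0.0]
force: [0.7, 0.2, -0.2]
opening: -0.001
grip_force: 0.0
```

```bash
python3 go.py
```

```text
3.2 tcp [ 0.5333 -0.1425  0.1148] F [ 0.7  0.2 -0.2] open -0.0 q [ 0.32  0.88 -0.22  1.71  0.3   0.59 -0.1 ]
axes x,y,z [[0.018, 1.0, 0.0], [1.0, -0.018, 0.0], [0.0, 0.0, -1.0]]
```

Call:
arm_command:
  moves:
    - {"twist": [0,0,0],"offset": [0.003,0,0.002],"gripper": 0}
    - {"twist": [0,0,0],"offset": [0.003,0,0],"gripper": 0}
    - {"twist": [0,0,0],"offset": [0.003,0,0],"gripper": 0}

```text
time_s: 3.5
tcp_pos: [0.5333, -0.1337, 0.1126]
tool_rot: [-2.241, -2.201, 0.0]
force: [-0.0, -1.7, -0.2]
opening: 0.002
grip_force: 0.6
```

Call:
arm_command:
  moves:
    - {"twist": [0,0,0],"offset": [0.003,0,0],"gripper": 0}
    - {"twist": [0,0,0],"offset": [0.003,0,0],"gripper": 0}

```text
time_s: 3.7
tcp_pos: [0.5335, -0.1277, 0.1127]
tool_rot: [-2.241, -2.201, -0.0]
force: [-0.4, -1.4, -0.6]
opening: 0.001
grip_force: 0.6
```

Call:
arm_command:
  moves:
    - {"twist": [0,0,0],"offset": [0.002,0,0],"gripper": 0}
    - {"twist": [0,0,0],"offset": [0.002,0,0],"gripper": 0}
    - {"twist": [0,0,0],"offset": [0,0,0],"gripper": 0}

```text
time_s: 4.0
tcp_pos: [0.5336, -0.1236, 0.1128]
tool_rot: [-2.241, -2.202, -0.0]
force: [0.5, 0.2, 0.4]
opening: 0.0
grip_force: 0.0
```

```bash
cat > look.py <<'E'
from cell import *
import cv2,numpy as np,sys
im=[]
for n,(x,y,w,h) in(("top",(290,195,110,120)),("side",(250,170,170,130))):
    s=snapshot(n)["pixels"][y:y+h,x:x+w,::-1]
    f=400/w;im.append(cv2.resize(np.ascontiguousarray(s),(400,int(h*f)),interpolation=cv2.INTER_CUBIC))
H=max(i.shape[0] for i in im)
cv2.imwrite(sys.argv[1],np.hstack([np.pad(i,((0,H-i.shape[0]),(0,0),(0,0))) for i in im]))
E
python3 look.py pics/p1.png
```

```text
(no output)
```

View pics/p1.png

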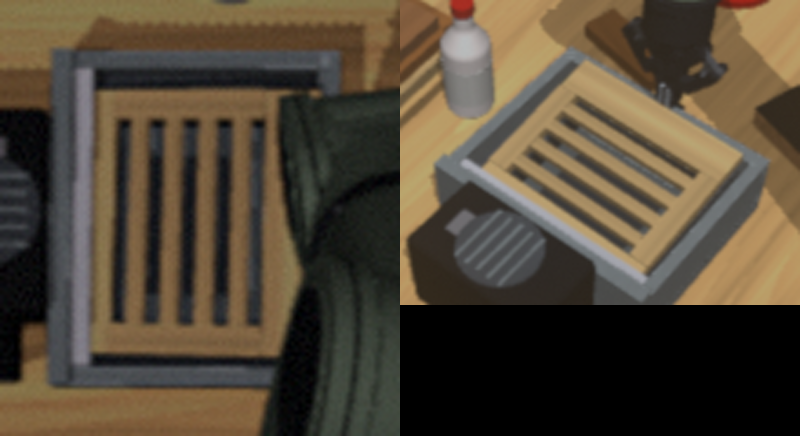

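The lead edge is entering under the lip (top view, seam at px ~95) and the trail end seems to have dropped inside the rim. I'll push on to find the end wall.

Call:
arm_command:
  moves:
    - {"twist": [0,0,0],"offset": [0.002,0,0],"gripper": 0}
    - {"twist": [0,0,0],"offset": [0.002,0,0],"gripper": 0}

```text
time_s: 4.3
tcp_pos: [0.5337, -0.12, 0.1127]
tool_rot: [2.242, 2.201, -0.0]
force: [-0.3, -0.3, -0.6]
opening: -0.003
grip_force: 0.5
```

Call:
arm_command:
  moves:
    - {"twist": [0,0,0],"offset": [0.002,0,0],"gripper": 0}
    - {"twist": [0,0,0],"offset": [0,0,0],"gripper": 0}

```text
time_s: 4.5
tcp_pos: [0.5344, -0.119, 0.113]
tool_rot: [2.241, 2.199, 0.0]
force: [3.7, -8.3, 0.3]
opening: 0.003
grip_force: 4.1
```

It stopped at 8 N with the finger at box x ≈ -97 mm, as expected at the end wall. Back off, rise, and move over the rail.

Call:
arm_command:
  moves:
    - {"twist": [0,0,0],"offset": [-0.004,0,0],"gripper": 0}
    - {"twist": [0,0,0],"offset": [-0.001,0,-0.02],"gripper": 0}
    - {"twist": [0,0,0],"offset": [0,0,-0.02],"gripper": 0}
    - {"twist": [0,0,0],"offset": [0.024,0.002,0],"gripper": 0}
    - {"twist": [0,0,0],"offset": [0.022,0.002,0],"gripper": 0}
    - {"twist": [0,0,0],"offset": [0,0,0.012],"gripper": 0}
    - {"twist": [0,0,0],"offset": [0,0,0.008],"gripper": 0}
    - {"twist": [0,0,0],"offset": [0,0,0],"gripper": 0}

```text
time_s: 5.3
tcp_pos: [0.5377, -0.0778, 0.1315]
tool_rot: [-2.241, -2.199, 0.003]
force: [-0.1, -0.6, -0.3]
opening: -0.0
grip_force: 0.0
```

```bash
python3 go.py 0.537 -0.077 0.12; python3 look.py pics/p2.png
```

```text
5.3 tcp [ 0.5377 -0.0778  0.1315] F [-0.1 -0.6 -0.3] open -0.0 q [ 0.19  0.84 -0.21  1.73  0.28  0.6  -0.19]
axes x,y,z [[0.019, 1.0, -0.0], [1.0, -0.019, -0.002], [-0.002, -0.0, -1.0]]
tool offset [ 0.0008 -0.0007  0.0115]
```

View pics/p2.png

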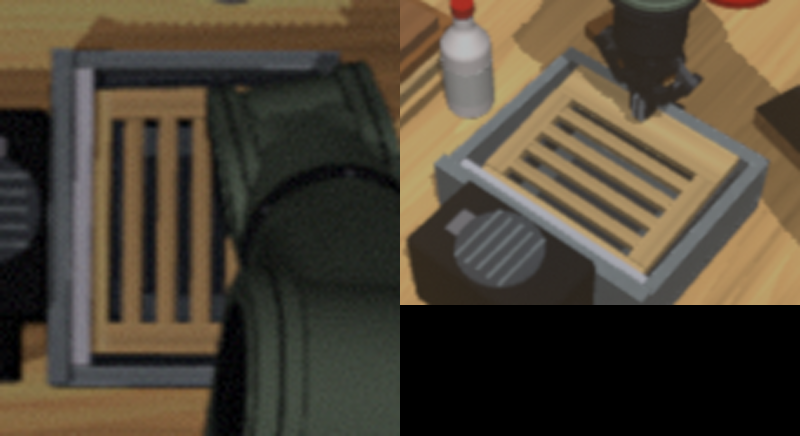

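About 15 mm of the 30 mm lead rail is hidden under the lip (top view, px 95–113 visible), so it is hooked. Now pressing down.

Call:
arm_command:
  moves:
    - {"twist": [0,0,0],"offset": [0,0,0.005],"gripper": 0}
    - {"twist": [0,0,0],"offset": [0,0,0.005],"gripper": 0}
    - {"twist": [0,0,0],"offset": [0,0,0.004],"gripper": 0}
    - {"twist": [0,0,0],"offset": [0,0,0.003],"gripper": 0}
    - {"twist": [0,0,0],"offset": [0,0,0.002],"gripper": 0}

```text
time_s: 5.9
tcp_pos: [0.5384, -0.077, 0.1134]
tool_rot: [-2.241, -2.201, 0.0]
force: [-0.5, 0.6, -0.1]
opening: -0.001
grip_force: 0.0
```

Call:
arm_command:
  moves:
    - {"twist": [0,0,0],"offset": [0,0,0.002],"gripper": 0}
    - {"twist": [0,0,0],"offset": [0,0,0.002],"gripper": 0}
    - {"twist": [0,0,0],"offset": [0,0,0.002],"gripper": 0}

```text
time_s: 6.2
tcp_pos: [0.539, -0.0772, 0.1081]
tool_rot: [2.24, 2.2, 0.002]
force: [1.2, -1.7, 7.8]
opening: -0.001
grip_force: 3.9
```

Call:
arm_command:
  moves:
    - {"twist": [0,0,0],"offset": [0,0,0.002],"gripper": 0}
    - {"twist": [0,0,0],"offset": [0,0,0.002],"gripper": 0}

```text
time_s: 6.4
tcp_pos: [0.5386, -0.0771, 0.1038]
tool_rot: [2.241, 2.201, 0.0]
force: [-0.3, -0.3, 0.7]
opening: -0.003
grip_force: 0.5
```

Call:
arm_command:
  moves:
    - {"twist": [0,0,0],"offset": [0,0,0.002],"gripper": 0}
    - {"twist": [0,0,0],"offset": [0,0,0.002],"gripper": 0}

```text
time_s: 6.6
tcp_pos: [0.5384, -0.0771, 0.0996]
tool_rot: [-2.241, -2.201, 0.0]
force: [0.5, -0.8, 1.1]
opening: -0.001
grip_force: 0.6
```

Call:
arm_command:
  moves:
    - {"twist": [0,0,0],"offset": [0,0,0.002],"gripper": 0}
    - {"twist": [0,0,0],"offset": [0,0,0.002],"gripper": 0}

```text
time_s: 6.8
tcp_pos: [0.5384, -0.0771, 0.0955]
tool_rot: [-2.241, -2.201, 0.0]
force: [-0.4, -0.7, 2.0]
opening: 0.001
grip_force: 0.7
```

Call:
arm_command:
  moves:
    - {"twist": [0,0,0],"offset": [0,0,0.002],"gripper": 0}
    - {"twist": [0,0,0],"offset": [0,0,0.002],"gripper": 0}

```text
time_s: 7.0
tcp_pos: [0.5383, -0.0769, 0.0915]
tool_rot: [-2.241, -2.201, 0.0]
force: [0.1, -0.6, -0.4]
opening: 0.0
grip_force: 0.0
```

Call:
arm_command:
  moves:
    - {"twist": [0,0,0],"offset": [0,0,0.001],"gripper": 0}
    - {"twist": [0,0,0],"offset": [0,0,0.001],"gripper": 0}

```text
time_s: 7.2
tcp_pos: [0.5385, -0.0769, 0.0909]
tool_rot: [2.241, 2.201, 0.0]
force: [-11.4, 2.2, 49.3]
opening: -0.002
grip_force: 24.6
```

Hard stop at tip height 69 mm: the grille is seated. I'll lift clear and check.

Call:
arm_command:
  moves:
    - {"twist": [0,0,0],"offset": [0,0,-0.003],"gripper": 0}
    - {"twist": [0,0,0],"offset": [0,0,-0.02],"gripper": 0}
    - {"twist": [0,0,0],"offset": [0,0,-0.04],"gripper": 0}
    - {"twist": [0,0,0],"offset": [0,0,-0.04],"gripper": 0}
    - {"twist": [0,0,0],"offset": [-0.04,0,-0.01],"gripper": 0}
    - {"twist": [0,0,0],"offset": [-0.04,0,0],"gripper": 0}
    - {"twist": [0,0,0],"offset": [-0.04,0,0],"gripper": 0}
    - {"twist": [0,0,0],"offset": [-0.03,0,0],"gripper": 0}
    - {"twist": [0,0,0],"offset": [0,0,0],"gripper": 0}

```text
time_s: 8.1
tcp_pos: [0.5347, -0.2314, 0.2023]
tool_rot: [2.247, 2.195, -0.003]
force: [-0.3, 0.6, -0.9]
opening: 0.002
grip_force: 0.0
```

```bash
python3 go.py; python3 - <<'E'
from cell import *
import cv2,numpy as np
im=[]
for n,(x,y,w,h) in(("side",(250,170,170,130)),("wrist",(0,0,640,480))):
    s=snapshot(n)["pixels"][y:y+h,x:x+w,::-1]
    im.append(cv2.resize(np.ascontiguousarray(s),(400,300),interpolation=cv2.INTER_AREA if w>400 else cv2.INTER_CUBIC))
cv2.imwrite("pics/p3.png",np.hstack(im))
E
```

```text
8.1 tcp [ 0.5347 -0.2314  0.2023] F [-0.3  0.6 -0.9] open 0.0 q [ 0.49  0.79 -0.28  1.52  0.26  0.87  0.1 ]
axes x,y,z [[0.023, 1.0, -0.002], [1.0, -0.023, -0.001], [-0.001, -0.002, -1.0]]
```

View pics/p3.png

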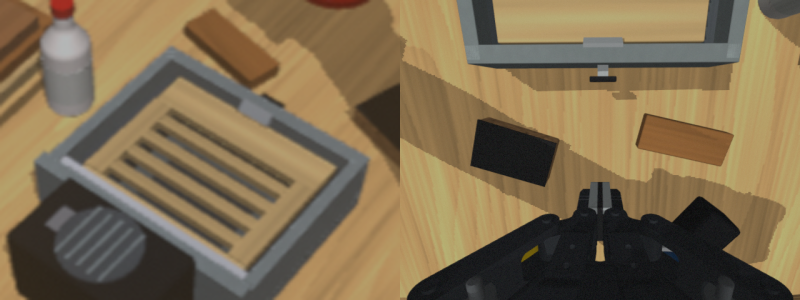

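The grille lies flat, well below the rim, with the lead edge under the lip. The catch nose overlaps its edge (wrist view, px 603,42), and the block and offcut have not been moved.

```bash
python3 -c "
from cell import *
print(hand_in())"
```

```text
the job is handed in; nothing more can be done
None
```

The grille is hooked under the lip and lies flat in the bay, with the spring catch over its edge. The gripper is clear of everything, and I handed the job in after about 8 s of the 38 s allowed.

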